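# Raise the thread mast and hold it

## Robot

A 6-joint arm with a two-finger parallel gripper is mounted at the origin on the work surface. World frame = base frame: x ahead of the robot, y to its left, z up, the work surface at z = 0. Lengths are in mm, angles in rad, forces in N, time in s.
With the tool pointing down it reaches from about 275 to 750 mm from the base axis. Payload 10.2 kg.
Tool frame: the origin (TCP) lies at the centre of the arm's flange, where the gripper is bolted on; the fingertips stand 173 mm ahead of it and the grasp point (between the pads) lies 155 mm ahead of it; z points along the fingers, y is the line along which they close (so a half turn about z gives the same grasp; the last joint's range is limited). The gripper opens to 85 mm and grips with 20 to 120 N. Pads are 22 mm wide; open, the fingers measure 114 mm over their backs; the gripper's body (76 mm by 85 mm) begins 54 mm behind the grasp point. The pads swing forward as they close: fully open they stand 13 mm farther back than shut.
Start: joints at [-1.571, 0.313, 1.498, -0, 1.331, -0.223], TCP at [115.991, -512.034, 404.694] pointing down, gripper open.
Joint ranges: [-2.94, 2.94], [-0.97, 2.17], [0.19, 2.56], [-1.23, 4.37], [0.02, 3.11], [-2.88, 2.88]. Speed limits (rad/s): [2.39, 2.39, 3.01, 3.14, 3.14, 3.14].

## Interface

Orientations are given as a unit quaternion [w, x, y, z].
In Python, from rig import ctrl, cams, monitor, ticket gives the robot as it stands (ctrl), with the cameras (cams), the readings (monitor) and the job (ticket).
- The arm moves only by the tool jog_arm, called after "Emit:" as name(argument=value, ...) on one line, values as JSON. Schema: {"type":"object","properties":{"increments":{"type":"object","properties":{"steps":{"type":"array","items":{"type":"array","items":{"type":"number"},"minItems":6,"maxItems":6},"minItems":1,"maxItems":8}},"additionalProperties":false,"required":["steps"]},"aperture":{"type":"number"},"grip_force":{"type":"number"},"only":{"type":"string"},"quiet":{"type":"boolean"},"lines":{"type":"string"}},"required":["increments"],"additionalProperties":false}. increments is an object whose key "steps" holds a list of rows, 1 to 8 of them, each of 6 numbers: dx, dy, dz in a scale on which 1.0 is 1000 mm, then a rotation vector rx, ry, rz in normalised numbers (1 is 2 rad); each row is the pose to reach, as a shift and turn from the pose commanded when the call began, along the tool's axes at that moment; what a row does not reach only later rows make up. A row lasts 1/10 s, in which the tool goes at most 50 mm and 0.15 rad, less where a joint would pass 70% of its speed; a pose out of reach is approached as far as the arm can. aperture is the opening from 0.0 (shut) to 1.0 (fully open), set as the call begins (left out keeps the last). The fingers move at their own pace and stop on an object; grip_force is the grip in N (left out, the last holds). Time passes only in rows, so rows that do not move let the fingers close. The tool returns the time, the measured TCP pose, the force, the opening and the grip force at its end. only (a regular expression) keeps the lines of the reply that match it, lines (a string "A,B") keeps lines A to B, and quiet returns only ok. No shift or turn number may pass 1 either way. Input that does not fit is refused with a message, and nothing moves.
- monitor.sense(): the state, without advancing time (a new reading comes with each control period).
- cams.capture(name): name is "side" or "top" or "wrist"; returns the picture (480x640x3 uint8, red, green, blue); there is no depth.
- cams.calibration(name): a dict with "fx", "fy", "cx", "cy" (pixels), "position" and "attitude" of the camera in the world. Camera axes: x right, y down, z forward; pixel columns grow to the right and rows downward; lengths in mm; the calibration is good to about 2 mm. A picture is of the moment at which its call begins: read the wrist's pose just before it. calibration takes no time and is no camera call; for the wrist camera it gives the pose at the moment of the call.
- ticket.finish_job(): hands the job in; it is judged then, once.
The state is a dict: "time_s": time; "joints": joint angles; "dq": joint speeds; "tau": joint torques, N m; "eef_pos": TCP position; "ee_rot": TCP orientation; "force": force on the tool from outside, world axes, zero at the start; "wrist_torque": the same for the moment, N m; "grip_width": opening from 0.0 (shut) to 1.0 (fully open); "grip_force": force on a finger pad.
Only numpy, scipy, OpenCV 4.12 (cv2) and the standard library are available. Lean on these libraries where they do the work, as an engineer would, in place of code of your own. Each camera call takes 0.05 s, during which the arm holds its last target. There are 200 camera calls.

## Task

On the thread stand, take the mast with the orange crossbar and draw it up in line with its leaning tube, without forcing it against the sides, until its yellow band is wholly in sight above the tube's collar while the red band below it stays hidden inside. Finish while holding it there in the gripper, steady and without pressing it against the tube, so that someone can tighten the collar. Never let the red band come out, and leave the white-topped mast, the spools and everything else where they are.

Things in the scene. Friction and masses are not known exactly. Their poses are not given: they have to be found in the camera images.
- mast_orange: Loose mast with the ORANGE crossbar, in either of the stand's two tubes. Square steel rod 14 x 14 x 145 mm; origin: centre of its lower end; z runs up the rod. Yellow band round it at z = 60 to 70 mm, red band at z = 25 to 35 mm. Mass 0.08 to 0.17 kg. It starts resting on the bottom of its tube, 110 mm deep, held by its weight alone: let go, it slides back down.
- orange_bar (a point): Middle of the orange crossbar, the place to grip: 154 mm up the mast from its lower end. The bar is 60 mm long (along the mast's x), 14 mm wide (along y), 18 mm high (along z); its underside is 35 mm above the collar at the start. Two flat steel rings, 12 mm wide and 3 mm high, lie on the ends of its top. Axes as the mast's.
- mast_white: The other mast, same shape and size, with a WHITE crossbar, in the other tube. It must stay down.
- tube_block: The stand's two fixed parallel square tubes, closed below, open on top. z runs up the tubes, which lean 0.26 rad from vertical towards this frame's -x; y is level. Bores 15.5 x 15.5 mm on the lines x = 0, y = +55 and y = -55 mm, bottoms at z = 0 (a lowered mast's origin), mouths (top of the black collars, 31 mm wide) at z = 110 mm. Masts are keyed to these axes.
- collar_level (a point): Point midway between the two tube mouths, at their level. A mast raised 50 mm has its yellow band wholly out above the collar; at 75 mm its red band begins to come out.
- stand: White base plate of the thread stand, fixed to the table; 200 mm (x, from -120 to +80) by 240 mm (y), 12 mm thick. Origin on the table surface; its -x side is the front, turned up to 0.5 rad from facing the robot.
- spool_blue: Loose blue thread spool, 42 mm wide, 60 mm high, standing on the front of the base plate, 85 mm in front of the stand's origin. Origin: centre of its underside. Leave alone.
- spool_pink: Loose pink thread spool, same size and row. Leave alone.
- mug: White mug, 80 mm wide, 90 mm high; origin: centre of its underside. Leave alone.
- tape_measure: Round yellow tape measure, 54 mm wide, 18 mm high; origin: centre of its underside. Leave alone.
- pincushion: Round red pincushion, 72 mm wide, 36 mm high; origin: centre of its underside. Leave alone.
- bobbin_tray: Clear tray, 100 x 70 mm, 30 mm high; origin: centre of its underside. Leave alone.
- screwdriver: Screwdriver lying on the table to the left, 140 mm long; origin near its middle. Leave alone.

How it is judged:
By the outcome, as a careful person would: the job done as asked, in the order asked, and still so for the second after the job is handed in, while the arm keeps its last pose, push and grip.
It also fails if it takes over 32 s, if anything falls off the work surface, if the arm or the gripper's body presses on something with over 40 N, if the wrist force passes 120 N, or if a joint passes its speed limit or range.

## Working session

There is one attempt and no reset: what is moved stays moved. The work goes in short steps, Python scripts to look and compute and a tool call to move; the robot and the scene stay as the last step left them, time stands still between calls to the robot, and variables do not carry over. Pictures are saved under pics/ and viewed, at most 10 in all, crops included, and the job is handed in when it is done.

```bash
ls; mkdir -p pics; python3 - <<'E'
from rig import ctrl, cams, monitor, ticket
import cv2
s=monitor.sense()
print(s)
for n in("side","top"):
    im=cams.capture(n); cv2.imwrite(f"pics/{n}0.png",im[:,:,::-1]); print(n,cams.calibration(n))
E
```

```text
pics
rig.py
{'time_s': 0.0, 'joints': array([-1.57141998e+00,  3.13442177e-01,  1.49845011e+00, -1.47609929e-05,
        1.33099570e+00, -2.23424687e-01]), 'dq': array([ 0.00010128, -0.00121471, -0.00027545, -0.00128647, -0.00021655,
       -0.00025135]), 'tau': array([-1.74884726e-04, -4.12268651e+01, -2.59742117e+01, -1.91188278e-04,
        4.19568649e-03,  1.88821690e-05]), 'eef_pos': array([ 115.97954522, -511.98568724,  404.13403185]), 'ee_rot': array([-6.44404491e-04,  9.93800973e-01,  1.11171967e-01,  6.52789951e-05]), 'force': array([ 0.49622051,  0.57181867, -0.9034964 ]), 'wrist_torque': array([-0.01958027, -0.01331209, -0.05934339]), 'grip_force': 0.0, 'grip_width': 0.9990159410040037}
side {'fx': 469.8179456919154, 'fy': 469.8179456919154, 'cx': 321.4371219975403, 'cy': 236.94023213818375, 'position': array([128.24878321, 727.47660608, 726.91232099]), 'attitude': array([ 0.10995148, -0.22047839,  0.86295577, -0.44114316])}
top {'fx': 448.9951320436768, 'fy': 448.9951320436768, 'cx': 316.6482304046019, 'cy': 231.1368142870136, 'position': array([ 285.60332568,    7.15925446, 1217.88323646]), 'attitude': array([ 0.07224286, -0.70209247,  0.70511764, -0.06823677])}
```

View pics/side0.png

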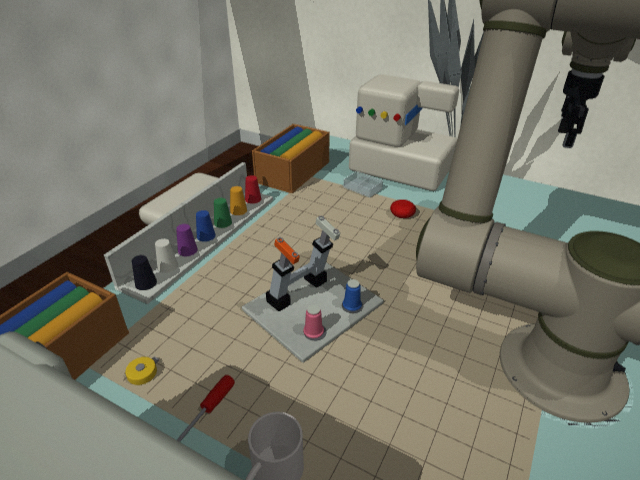

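View pics/top0.png

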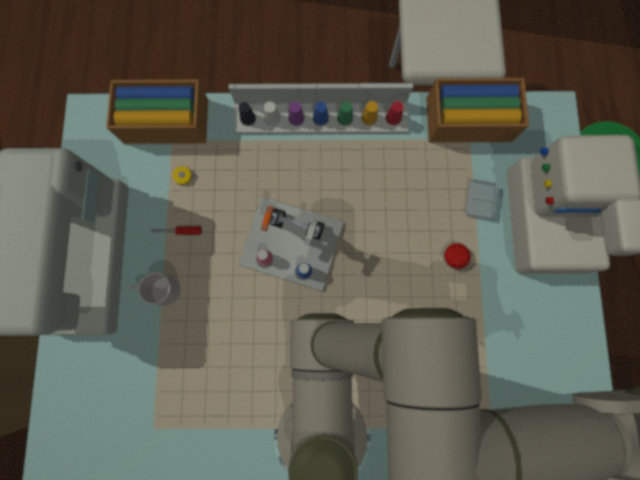

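The side view shows the orange bar at about (287,251), the white bar at (328,227), and the spools in front at (314,323) and (352,296). In the top view the orange bar is at about (266,217) and the white at about (316,230). I need zoomed crops.

```bash
python3 - <<'E'
import cv2,numpy as np
a=cv2.imread("pics/side0.png")[205:355,235:395]; b=cv2.imread("pics/top0.png")[185:300,230:360]
a=cv2.resize(a,None,fx=4,fy=4,interpolation=cv2.INTER_CUBIC);b=cv2.resize(b,None,fx=5,fy=5,interpolation=cv2.INTER_CUBIC)
cv2.imwrite("pics/sc.png",a);cv2.imwrite("pics/tc.png",b)
E
```

```text
(no output)
```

View pics/sc.png

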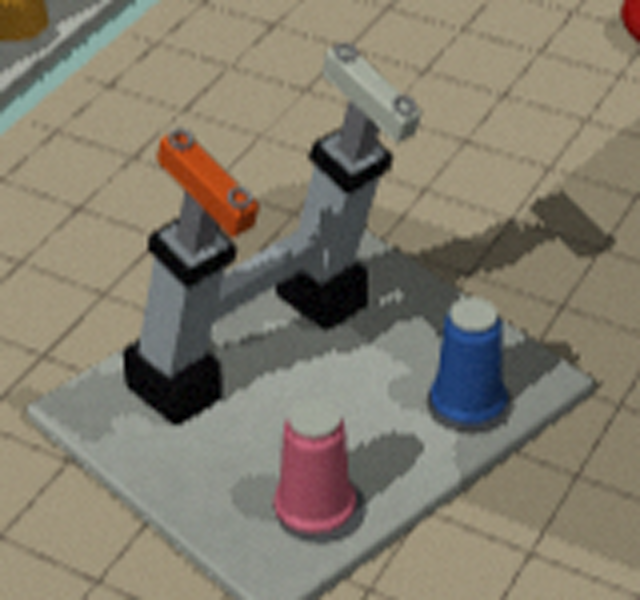

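View pics/tc.png

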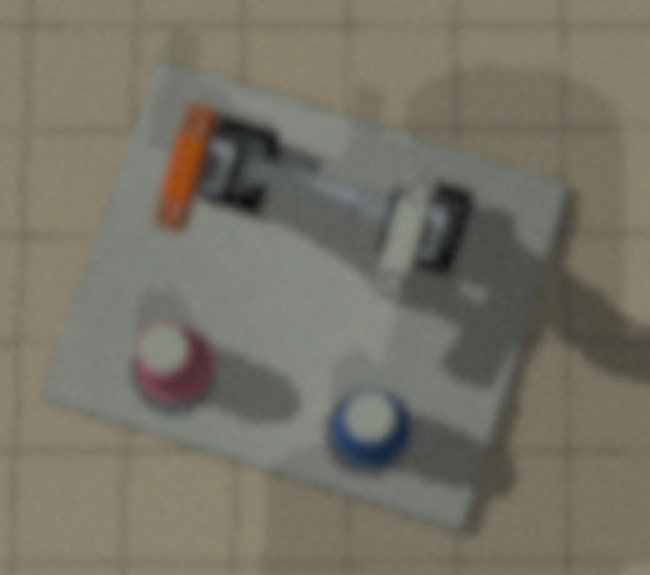

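```bash
cat > h.py <<'E'
import numpy as np
from scipy.optimize import least_squares
from scipy.spatial.transform import Rotation as R
def rot(q): return R.from_quat(np.r_[q[1:],q[0]])
def proj(c,P):
    p=rot(c["attitude"]).inv().apply(np.atleast_2d(P)-c["position"])
    return np.c_[c["fx"]*p[:,0]/p[:,2]+c["cx"],c["fy"]*p[:,1]/p[:,2]+c["cy"]]
def block(p): return R.from_euler('zyx',[p[3],-p[4],0])   # block->world
def pts(p,X): return block(p).apply(X)+p[:3]
def tri(obs):  # [(calib,(u,v))]
    f=lambda P: np.concatenate([proj(c,P)[0]-u for c,u in obs])
    r=least_squares(f,[450,60,130]); return r.x,np.abs(r.fun).max()
E
python3 - <<'E'
from h import *
from rig import ctrl, cams, monitor, ticket
S=cams.calibration("side");T=cams.calibration("top")
s=lambda u,v:np.array([235+(u+.5)/4-.5,205+(v+.5)/4-.5]); t=lambda u,v:np.array([230+(u+.5)/5-.5,185+(v+.5)/5-.5])
# model points: rings (+-24, y, 166); collar tops
M=[([24,55,166],s(181,138),t(203,112)),([-24,55,166],s(239,196),t(172,220)),
   ([24,-55,166],s(345,51),t(420,192)),([-24,-55,166],s(404,105),t(392,283))]
for m,a,b in M: print(m,tri([(S,a),(T,b)]))
X=np.array([m[0] for m in M],float)
def f(p):
    P=pts(p,X); return np.r_[(proj(S,P)-[m[1] for m in M]).ravel(),(proj(T,P)-[m[2] for m in M]).ravel(),(p[4]-.26)*50]
r=least_squares(f,[480,30,20,-.3,.26]); print(r.x,r.fun.round(1))
p=r.x; print("bar",pts(p,[0,55,154]),"dir",block(p).apply([0,0,1]))
B=block(p).as_matrix()
q=R.from_matrix(np.c_[B[:,0],-B[:,1],-B[:,2]]); print("tool rot options",q.as_matrix().round(3))
E
```

```text
[24, 55, 166] (array([548.6700678 , 120.91189988, 190.53946942]), np.float64(1.1512365701173621))
[-24, 55, 166] (array([502.7740652 , 137.38657292, 182.47827296]), np.float64(0.6801825381079993))
[24, -55, 166] (array([511.51184621,  19.61450803, 193.49572094]), np.float64(0.04831196797448456))
[-24, -55, 166] (array([470.40775339,  32.96284784, 181.83639315]), np.float64(0.07787727032498992))
[ 5.48421141e+02  7.75730106e+01  2.58088579e+01 -2.99178805e-01
  2.44199728e-01] [-0.7 -1.8  1.  -0.9 -1.1  1.2  0.1  1.6 -0.7  1.5 -0.3 -0.5  0.8 -0.9
  0.4  0.4 -0.8]
bar [526.91655217 130.12984713 179.15921358] dir [-0.24177987  0.          0.97033113]
tool rot options [[ 0.927 -0.286  0.242]
 [-0.295 -0.956  0.   ]
 [ 0.231 -0.071 -0.97 ]]
```

```bash
sed -i "s/'zyx'/'ZYX'/" h.py; cat > plan.py <<'E'
from h import *
def delta(s,p,standoff):  # shift in tool axes + rotvec to put grasp point standoff mm above bar middle along mast axis
    B=block(p).as_matrix(); q=R.from_matrix(np.c_[B[:,0],-B[:,1],-B[:,2]])
    g=pts(p,[0,55,154+standoff]); tcp=g-155*q.as_matrix()[:,2]
    C=rot(s["ee_rot"]); return tcp,C.inv().apply(tcp-s["eef_pos"]),(C.inv()*q).as_rotvec()
E
python3 - <<'E'
from plan import *
from rig import ctrl, cams, monitor, ticket
S=cams.calibration("side");T=cams.calibration("top")
s=lambda u,v:np.array([235+(u+.5)/4-.5,205+(v+.5)/4-.5]); t=lambda u,v:np.array([230+(u+.5)/5-.5,185+(v+.5)/5-.5])
M=[([24,55,166],s(181,138),t(203,112)),([-24,55,166],s(239,196),t(172,220)),
   ([24,-55,166],s(345,51),t(420,192)),([-24,-55,166],s(404,105),t(392,283))]
X=np.array([m[0] for m in M],float)
def f(p):
    P=pts(p,X); return np.r_[(proj(S,P)-[m[1] for m in M]).ravel(),(proj(T,P)-[m[2] for m in M]).ravel(),(p[4]-.26)*200]
r=least_squares(f,[480,30,20,-.3,.26]); p=r.x;print(p,r.fun.round(1)); np.save("p0.npy",p)
print("bar",pts(p,[0,55,154]),"dir",block(p).apply([0,0,1]))
for so in(250,130): print(delta(monitor.sense(),p,so))
print(cams.calibration("wrist"))
E
```

```text
[ 5.48816712e+02  6.42334187e+01  2.65273947e+01 -3.19293837e-01
  2.59626549e-01] [-1.1 -0.8  0.3  0.6 -0.4 -0.4  0.6  0.5 -0.3  1.3 -0.1 -0.9  0.7 -0.6
  0.2  0.7 -0.1]
bar [528.54437313 128.8634008  175.36622601] dir [-0.24374434  0.08058331  0.96648592]
(array([429.82791729, 161.49964111, 566.79302269]), array([ 454.93178537, -587.67946616, -161.84308359]), array([-0.07148174,  0.25328716,  0.53886402]))
(array([459.07723754, 151.82964398, 450.81471256]), array([ 481.29419217, -571.65990926,  -45.87585846]), array([-0.07148174,  0.25328716,  0.53886402]))
{'fx': 392.80497116441165, 'fy': 392.80497116441165, 'cx': 322.84784683109154, 'cy': 235.74127243565198, 'position': array([ 181.07765227, -497.8573721 ,  374.16564213]), 'attitude': array([ 0.10354336,  0.77423294, -0.61877516, -0.08342321])}
```

The manual's scale: shifts go in shares of 1000 mm and turns go in shares of 2 rad. Converting my numbers, -290 mm / 1000 = -0.29, -254 mm / 1000 = -0.254, 0.27 rad / 2 = 0.135.

Emit:
jog_arm(increments={"steps":[[0.03, -0.036, -0.006, 0, 0.005, 0.015], [0.06, -0.072, -0.012, 0, 0.015, 0.03], [0.09, -0.108, -0.018, -0.005, 0.025, 0.05], [0.12, -0.145, -0.025, -0.01, 0.03, 0.065], [0.15, -0.181, -0.031, -0.01, 0.04, 0.085], [0.18, -0.217, -0.037, -0.01, 0.05, 0.1], [0.21, -0.254, -0.044, -0.015, 0.055, 0.115], [0.24, -0.29, -0.05, -0.02, 0.065, 0.135]]})

```text
time_s: 0.9
eef_pos: [286.2, -174.3, 455.0]
ee_rot: [0.013, 0.997, -0.025, 0.067]
force: [-0.5, -0.7, -0.4]
grip_width: 1.002
grip_force: 0.0
```

```bash
python3 - <<'E'
from plan import *
from rig import ctrl, cams, monitor, ticket
print(delta(monitor.sense(),np.load("p0.npy"),190), monitor.sense()["joints"])
E
```

```text
(array([444.45257741, 156.66464254, 508.80386763]), array([ 148.06041339, -337.3662219 ,  -41.8040287 ]), array([-0.03094449,  0.12101047,  0.26723536])) [-0.9248159  -0.19430413  1.90964731  0.0919241   1.32347322  0.67788228]
```

To row units: -337 mm / 1000 = -0.337, -295 mm / 1000 = -0.295, 0.27 rad / 2 = 0.135.

Emit:
jog_arm(increments={"steps":[[0.018, -0.042, -0.005, 0, 0.005, 0.015], [0.037, -0.084, -0.01, -0.005, 0.015, 0.035], [0.055, -0.126, -0.015, -0.005, 0.02, 0.05], [0.074, -0.168, -0.02, -0.01, 0.03, 0.065], [0.093, -0.21, -0.026, -0.01, 0.04, 0.085], [0.111, -0.253, -0.031, -0.01, 0.045, 0.1], [0.13, -0.295, -0.036, -0.015, 0.05, 0.115], [0.148, -0.337, -0.042, -0.015, 0.06, 0.135]]})

```text
time_s: 1.7
eef_pos: [443.9, 157.0, 508.6]
ee_rot: [0.02, 0.979, -0.158, 0.127]
force: [1.5, -0.8, 0.7]
grip_width: 1.001
grip_force: 0.0
```

Emit:
jog_arm(increments={"steps":[[0, 0, 0, 0, 0, 0], [0, 0, 0, 0, 0, 0], [0, 0, 0, 0, 0, 0]]})

```text
time_s: 2.0
eef_pos: [443.3, 154.1, 508.3]
ee_rot: [0.02, 0.979, -0.158, 0.126]
force: [0.0, -0.6, 0.9]
grip_width: 0.995
grip_force: 0.0
```

```bash
python3 - <<'E'
from plan import *
from rig import ctrl, cams, monitor, ticket
import cv2
s=monitor.sense();p=np.load("p0.npy")
print(delta(s,p,190), s["joints"])
c=cams.calibration("wrist"); im=cams.capture("wrist"); cv2.imwrite("pics/w1.png",im[:,:,::-1]); np.save("w1.npy",c,allow_pickle=True)
print(c["position"],proj(c,pts(p,[[24,55,166],[-24,55,166],[24,-55,166],[-24,-55,166]])))
E
```

```text
(array([444.45257741, 156.66464254, 508.80386763]), array([ 0.39677674, -2.81891868, -0.37023184]), array([-0.00036771,  0.00300925, -0.00100202])) [ 0.10272067  0.09491361  1.50527049 -0.1075218   1.30775869  2.00955216]
[511.98645748 130.74555223 496.22440529] [[318.47586541 184.46196865]
 [318.74941478 244.13859839]
 [461.23099517 184.23057805]
 [455.71414522 243.9237084 ]]
```

View pics/w1.png

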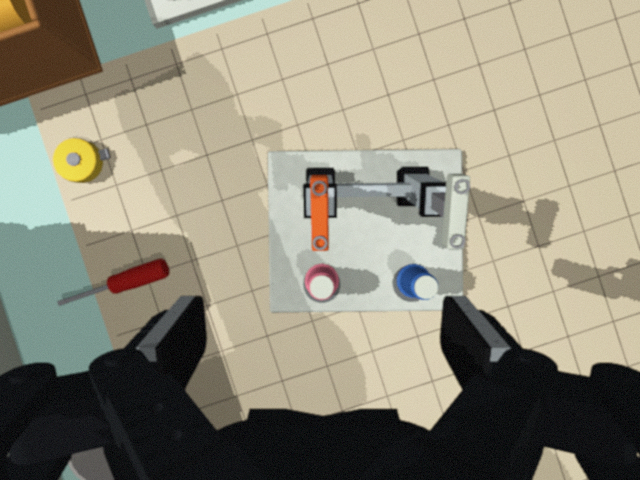

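Wrist view: orange rings at (320,187) and (320,242.5), white rings at (461,186) and (457,241). These are within 3 px of the prediction. I'll move closer and take a second view.

To row units: 100 mm / 1000 = 0.1, 85 mm / 1000 = 0.085.

Emit:
jog_arm(increments={"steps":[[0, -0.001, 0.04, 0, 0, 0], [0, -0.003, 0.085, 0, 0, 0], [0, -0.003, 0.1, 0, 0, 0], [0, -0.003, 0.1, 0, 0, 0], [0, -0.003, 0.1, 0, 0, 0]]})

```text
time_s: 2.55
eef_pos: [468.6, 149.1, 413.0]
ee_rot: [0.02, 0.979, -0.159, 0.127]
force: [-0.3, -0.1, 0.5]
grip_width: 1.001
grip_force: 0.0
```

```bash
python3 - <<'E'
from plan import *
from rig import ctrl, cams, monitor, ticket
import cv2
s=monitor.sense();p=np.load("p0.npy")
print(delta(s,p,0))
c=cams.calibration("wrist"); im=cams.capture("wrist"); cv2.imwrite("pics/w2.png",im[:,:,::-1]); np.save("w2.npy",c,allow_pickle=True)
cv2.imwrite("pics/w2c.png",cv2.resize(im[80:360,200:520,::-1],None,fx=2,fy=2,interpolation=cv2.INTER_CUBIC))
print(c["position"],proj(c,pts(p,[[24,55,166],[-24,55,166],[24,-55,166],[-24,-55,166]])))
E
```

```text
(array([490.76400114, 141.35381376, 325.17154326]), array([ 0.21654581,  0.46059067, 90.92891484]), array([-0.00123236,  0.00099433, -0.00194197]))
[537.32297734 125.6877899  401.0060566 ] [[322.84355681 212.11122694]
 [323.05508896 295.93505432]
 [530.94235163 211.63912397]
 [519.15460918 295.54749059]]
```

View pics/w2c.png

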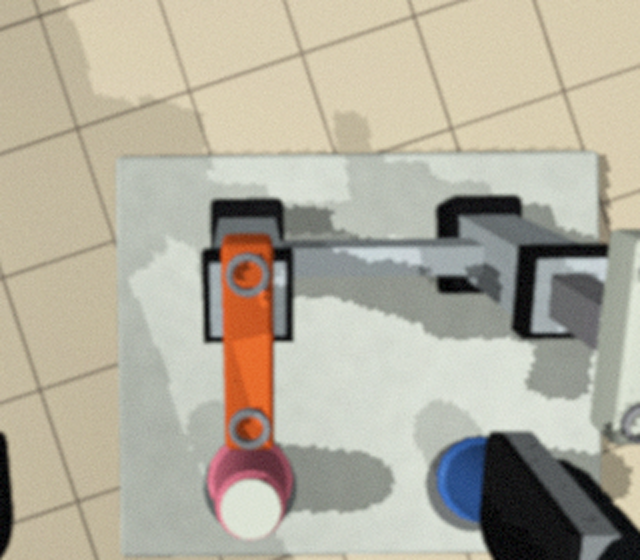

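Orange rings are at full-image (323.3,216.8) and (324.3,294.8), and the collar's front corners at crop (204,341) and (293,341). The rings sit closer together than ±24, so I'll refit with their offset free.

```bash
python3 - <<'E'
from plan import *
from rig import ctrl, cams, monitor, ticket
S=cams.calibration("side");T=cams.calibration("top");W1=np.load("w1.npy",allow_pickle=True).item();W2=np.load("w2.npy",allow_pickle=True).item()
s=lambda u,v:np.array([235+(u+.5)/4-.5,205+(v+.5)/4-.5]); t=lambda u,v:np.array([230+(u+.5)/5-.5,185+(v+.5)/5-.5]); w=lambda u,v:np.array([200+(u+.5)/2-.5,80+(v+.5)/2-.5])
O=[(S,s(181,138),0,.6),(S,s(239,196),1,.6),(S,s(345,51),2,.6),(S,s(404,105),3,.6),
 (T,t(203,112),0,.4),(T,t(172,220),1,.4),(T,t(420,192),2,.4),(T,t(392,283),3,.4),
 (W1,np.array([320,187]),0,1),(W1,np.array([320,242.5]),1,1),(W1,np.array([461,186]),2,1),(W1,np.array([457,241]),3,1),
 (W2,w(247,274),0,1),(W2,w(249,430),1,1),(W2,w(204,341),4,1),(W2,w(293,341),5,1),(W2,w(203,249),6,.7)]
def model(p):
    d=p[5]; return pts(p,np.array([[d,55,166],[-d,55,166],[d,-55,166],[-d,-55,166],[-15.5,70.5,110],[-15.5,39.5,110],[15.5,70.5,110]]))
def f(p):
    P=model(p); return np.r_[np.concatenate([k*(proj(c,P[i])[0]-u) for c,u,i,k in O]),(p[4]-.26)*200]
r=least_squares(f,np.r_[np.load("p0.npy"),22],loss="soft_l1"); p=r.x; print(p.round(4)); print(f(p).round(1))
np.save("p1.npy",p)
print(tri([(W1,O[8][1]),(W2,O[12][1])]),tri([(W1,O[9][1]),(W2,O[13][1])]),model(p)[:2])
print(delta(monitor.sense(),p,0),delta(monitor.sense(),p,30))
E
```

```text
[ 5.496519e+02  6.357810e+01  2.635110e+01 -3.127000e-01  2.650000e-01
  2.229260e+01]
[-0.1 -0.1  0.1  0.1  0.1  0.   0.1 -0.  -0.1  0.9  0.2 -0.5  0.3  0.
  0.3 -0.  -0.9  0.1 -0.3 -0.2  0.5 -0.1 -0.3  0.2  0.6 -1.   0.2 -1.4
 -0.1  1.1  0.1  0.7 -0.5  2.2  1. ]
(array([545.01298782, 122.86430401, 197.85869502]), np.float64(0.8958926813251651)) (array([504.70011742, 135.91789014, 185.51529014]), np.float64(0.32339409374151273)) [[545.66968757 122.66779325 192.39479242]
 [504.72710133 135.90313896 180.7169258 ]]
(array([489.55939148, 140.80634372, 324.56357935]), array([-0.9955206 ,  1.60047803, 91.71343581]), array([-5.08644317e-05,  5.35723049e-03, -8.09835192e-03])) (array([482.08267757, 143.22331105, 353.51624794]), array([-1.15624117,  1.59960289, 61.71386635]), array([-5.08644317e-05,  5.35723049e-03, -8.09835192e-03]))
```

To row units: 91 mm / 1000 = 0.091, 1.6 mm / 1000 = 0.0016, -0.008 rad / 2 = -0.004.

Emit:
jog_arm(increments={"steps":[[-0.001, 0.001, 0.025, 0, 0.0015, -0.004], [-0.001, 0.0016, 0.05, 0, 0.0015, -0.004], [-0.001, 0.0016, 0.07, 0, 0.0015, -0.004], [-0.001, 0.0016, 0.082, 0, 0.0015, -0.004], [-0.001, 0.0016, 0.091, 0, 0.0015, -0.004], [-0.001, 0.0016, 0.091, 0, 0.0015, -0.004], [-0.001, 0.0016, 0.091, 0, 0.0015, -0.004]]}, aperture=1.0)

```text
time_s: 3.3
eef_pos: [489.3, 141.4, 324.6]
ee_rot: [0.02, 0.979, -0.154, 0.129]
force: [0.1, -0.0, 1.2]
grip_width: 0.999
grip_force: 0.0
```

```bash
python3 - <<'E'
from plan import *
from rig import ctrl, cams, monitor, ticket
import cv2
s=monitor.sense();p=np.load("p1.npy")
print(delta(s,p,0))
im=cams.capture("wrist"); cv2.imwrite("pics/w3.png",im[:,:,::-1])
E
```

```text
(array([489.55939148, 140.80634372, 324.56357935]), array([0.38275234, 0.49515852, 0.13070525]), array([0.00011635, 0.00327169, 0.00093673]))
```

View pics/w3.png

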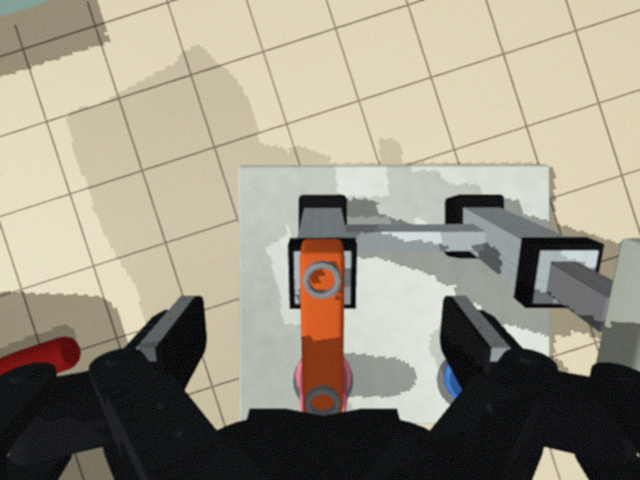

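The bar lies centred between the fingers: bar axis at column 322, finger midline at about 323.5. I'll close gently.

Emit:
jog_arm(increments={"steps":[[0, 0, 0, 0, 0, 0], [0, 0, 0, 0, 0, 0], [0, 0, 0, 0, 0, 0], [0, 0, 0, 0, 0, 0], [0, 0, 0, 0, 0, 0], [0, 0, 0, 0, 0, 0], [0, 0, 0, 0, 0, 0], [0, 0, 0, 0, 0, 0]]}, aperture=0.0, grip_force=30)

```text
time_s: 4.15
eef_pos: [489.2, 141.4, 323.8]
ee_rot: [0.02, 0.979, -0.154, 0.128]
force: [-0.4, 1.5, 1.8]
grip_width: 0.157
grip_force: 31.8
```

```bash
python3 - <<'E'
from plan import *
from rig import ctrl, cams, monitor, ticket
s=monitor.sense();C=rot(s["ee_rot"])
print("tool F",C.inv().apply(s["force"]),C.inv().apply(s["wrist_torque"]),delta(s,np.load("p1.npy"),0)[1])
E
```

```text
tool F [-0.32708762 -1.31932892 -1.96140722] [ 0.17830229 -0.14475519 -0.01977636] [ 0.65359789  0.46584904 -0.59048501]
```

To row units: -15 mm / 1000 = -0.015, -14 mm / 1000 = -0.014.

```bash
cat > f.py <<'E'
from plan import *
from rig import ctrl, cams, monitor, ticket
F=[];
for _ in range(4):
    s=monitor.sense();C=rot(s["ee_rot"]); F.append(np.r_[C.inv().apply(s["force"]),C.inv().apply(s["wrist_torque"])]); cams.capture("wrist")
print("tool F,M",np.mean(F,0).round(2),np.std(F,0).round(2),"d",delta(s,np.load("p1.npy"),0)[1].round(2),"rot",delta(s,np.load("p1.npy"),0)[2].round(4))
E
```

Emit:
jog_arm(increments={"steps":[[0, 0, -0.002, 0, 0, 0], [0, 0, -0.005, 0, 0, 0], [0, 0, -0.008, 0, 0, 0], [0, 0, -0.011, 0, 0, 0], [0, 0, -0.014, 0, 0, 0], [0, 0, -0.015, 0, 0, 0], [0, 0, -0.015, 0, 0, 0]]})

```text
time_s: 4.85
eef_pos: [485.5, 142.6, 338.3]
ee_rot: [0.021, 0.98, -0.154, 0.128]
force: [0.7, -0.3, -1.3]
grip_width: 0.159
grip_force: 31.4
```

```bash
python3 f.py
```

```text
tool F,M [-0.02 -0.1   0.83  0.   -0.13 -0.01] [0.51 0.47 0.41 0.02 0.01 0.02] d [ 0.71  0.39 14.17] rot [0.0007 0.0048 0.001 ]
```

It rises freely: lateral force is about 0 and axial is about the mast's weight. Continuing.

To row units: -23 mm / 1000 = -0.023, -22 mm / 1000 = -0.022.

Emit:
jog_arm(increments={"steps":[[0, 0, -0.003, 0, 0, 0], [0, 0, -0.007, 0, 0, 0], [0, 0, -0.011, 0, 0, 0], [0, 0, -0.015, 0, 0, 0], [0, 0, -0.019, 0, 0, 0], [0, 0, -0.022, 0, 0, 0], [0, 0, -0.023, 0, 0, 0], [0, 0, -0.023, 0, 0, 0]]})

```text
time_s: 5.85
eef_pos: [479.9, 144.4, 360.5]
ee_rot: [0.021, 0.98, -0.154, 0.128]
force: [-1.0, 0.1, -0.3]
grip_width: 0.157
grip_force: 31.4
```

```bash
python3 f.py
```

```text
tool F,M [-0.11  0.26  0.56 -0.02 -0.19 -0.  ] [0.61 0.35 0.34 0.03 0.03 0.04] d [ 0.72  0.37 37.11] rot [0.0007 0.0049 0.0009]
```

To row units: -23 mm / 1000 = -0.023, -22 mm / 1000 = -0.022.

Emit:
jog_arm(increments={"steps":[[0, 0, -0.003, 0, 0, 0], [0, 0, -0.007, 0, 0, 0], [0, 0, -0.011, 0, 0, 0], [0, 0, -0.015, 0, 0, 0], [0, 0, -0.019, 0, 0, 0], [0, 0, -0.022, 0, 0, 0], [0, 0, -0.023, 0, 0, 0], [0, 0, -0.023, 0, 0, 0]]})

```text
time_s: 6.85
eef_pos: [474.3, 146.2, 382.7]
ee_rot: [0.021, 0.98, -0.154, 0.128]
force: [0.1, -0.0, -0.6]
grip_width: 0.16
grip_force: 31.4
```

```bash
python3 f.py; python3 - <<'E'
from plan import *
from rig import ctrl, cams, monitor, ticket
import cv2
p=np.load("p1.npy")
a=cams.capture("side"); c=cams.calibration("side")
print("collar/yellow/red-top px in crop", ((proj(c,pts(p,[[-7,55,110],[-7,55,120],[-7,55,130]]))-[245,195])*5).round())
cv2.imwrite("pics/s4.png",cv2.resize(a[195:315,245:345,::-1],None,fx=5,fy=5,interpolation=cv2.INTER_CUBIC))
E
```

```text
tool F,M [-0.08 -0.16  0.64  0.   -0.15  0.  ] [0.35 0.76 0.06 0.03 0.03 0.02] d [ 0.73  0.36 60.08] rot [0.0008 0.005  0.0009]
collar/yellow/red-top px in crop [[203. 360.]
 [206. 344.]
 [209. 328.]]
```

View pics/s4.png

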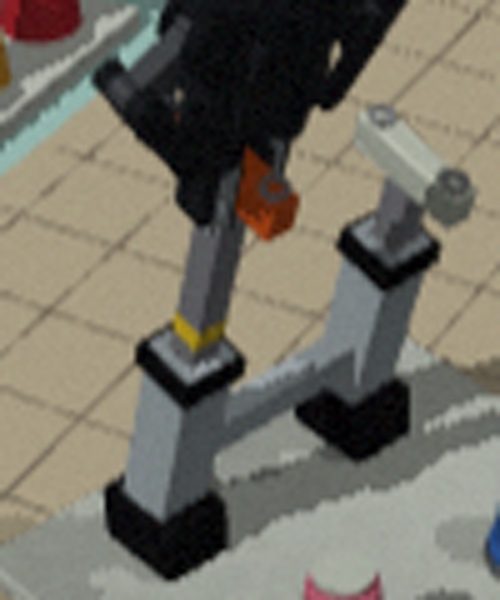

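The yellow band, at crop (200,335), is wholly above the collar mouth with grey rod showing beneath it. No red shows, and the white mast and spools are in place. Lateral force is about 0, so I'm handing in.

```bash
python3 -c "
from rig import ctrl, cams, monitor, ticket
print(ticket.finish_job())"
```

```text
the job is handed in; nothing more can be done
None
```

I drew the orange-crossbar mast up about 61 mm in line with its tube, and the gripper is holding it there steady with side force near zero; the last picture shows the yellow band fully above the collar, no red, and the white-topped mast and spools where they were.

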